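# Raise the bench magnifier by one hole

### The arm

A 6-joint arm with a two-finger parallel gripper is mounted at the origin on the work surface. World frame = base frame: x ahead of the robot, y to its left, z up, the work surface at z = 0. Lengths are in m, angles in degrees, forces in N, time in s.
With the tool pointing down it reaches from about 0.25 to 0.725 m from the base axis. Payload 9.7 kg.
Tool frame: the origin (TCP) lies between the finger pads; the fingertips stand 17 mm ahead of it and the grasp point (between the pads) lies 2 mm behind it; z points along the fingers, y is the direction in which the jaws open and shut (so a half turn about z gives the same grasp; the last joint's range is limited). The gripper opens to 85 mm and grips with 20 to 120 N. Pads are 22 mm wide; open, the fingers measure 114 mm over their backs; the gripper's body (76 mm by 85 mm) begins 54 mm behind the grasp point. The pads swing forward as they close: fully open they stand 13 mm farther back than shut.
Start: joints at [75.917, 4.979, 10.078, 95.1, 0, 90], TCP at [0.134, 0.533, 0.248] pointing down, gripper open.
Joint ranges: [-179.16, 179.16], [-48.56, 103.87], [-65.8, 70.77], [-126.05, 130.52], [-82.76, 87.17], [-180, 180]. Speed limits (degrees/s): [127.2, 127.2, 147.25, 180, 180, 180].

### API

Orientations are given as [roll, pitch, yaw] about the fixed x, y, z axes, in that order (R = Rz(yaw) Ry(pitch) Rx(roll)).
In Python, from workcell import monitor, cams, order gives the robot as it stands. The module is installed in compiled form; this text tells all that it offers.
- The arm moves only by the shell command python3 -m handwheel 'ROWS' [OPENING] [FORCE]. ROWS is JSON, a list of rows, each a list of 6 numbers: the shift along the tool's x, y, z in m, then the turn, a rotation vector about the tool's x, y, z in degrees. In form: [[tx, ty, tz, wx, wy, wz], ...]. A call has exactly 8 rows; each row shifts and turns the commanded pose from where the row before left it, along the tool's axes as they then stand; what a row does not reach is not made up. A row lasts 1/12 s, in which the tool goes at most 41.7 mm and 7.16 degrees, less where a joint would pass 70% of its speed; a pose out of reach is approached as far as the arm can. A call is refused whole if a number of a shift passes 0.0417 or a number of a turn 7.16, either way. A call with a gripper value outside its range is refused whole. OPENING is the opening, from -1 (shut) to 1 (fully open), set as the call begins (- or left out, the last holds). The fingers move at their own pace and stop on an object; FORCE is the grip in N (left out, the last holds). Time passes only in rows, so rows that do not move let the fingers close, or fill a call up. It gives the time, the measured TCP pose, the force and the opening at its end, in the units of the state.
- monitor.get_obs(): the state, without advancing time (a new reading comes with each control period).
- cams.camera(name): name is "side" or "top" or "wrist"; returns a dict with "img" (480x640x3 uint8, red, green, blue), "depth" (480x640 float32, m along the optical axis (not along the pixel's ray), 0 where there is no reading), "fx", "fy", "cx", "cy" (pixels), "rvec" (rotation vector, rad) and "tvec" (3), from world to camera coordinates, as OpenCV has them; the wrist camera has in their place "tool_from_camera" (4x4, takes a point from camera to tool coordinates, whose origin is the TCP and whose axes are the flange's). Camera axes: x right, y down, z forward; pixel columns grow to the right and rows downward; lengths in m; the calibration is good to about 2 mm. The wrist camera is an equidistant fisheye: a pixel r from the principal point sees the ray r / f radians off the axis. A picture is of the moment at which its call begins: read the wrist's pose just before it.
- order.job_done(): hands the job in, once; it reports no verdict.
The state is a dict: "time": time; "q": joint angles; "qd": joint speeds; "joint_efforts": joint torques, N m; "ee_pos": TCP position; "tcp_rot": TCP orientation; "wrist_force": force on the tool from outside, world axes, zero at the start; "torque": the same for the moment, N m; "opening": finger opening in m.
Only numpy, scipy, OpenCV 4.12 (cv2) and the standard library are available. Lean on these libraries where they do the work, as an engineer would, in place of code of your own. Each camera call takes 0.05 s, during which the arm holds its last target. There are 200 camera calls.

### The job

Raise the bench magnifier by one hole: squeeze the red snap button on its square column flush, slide the outer tube up until the button springs out into the next hole, and prove that it is locked by a steady tug or push of about 15 N on the tube, never wrenching it against the button. Then let go, leaving the other things on the bench alone.

Things in the scene. Friction and masses are not known exactly. Their poses are not given: they have to be found in the camera images.
- column (a point): Point on the column's vertical axis at the button's height, 200 mm above the bench. Fixed: the foot (110 mm square flange) is screwed down. A 28 mm square steel post carries the button; an aluminium tube, 34 mm square, 2 mm wall, slides on it. z up; x points squarely out of the tube's button face; the lens arm's clamp (28 mm wide) leaves the y face 60 to 95 mm below the button.
- button_tip (a point): Crown of the red snap button (12 mm diameter, round nose): 7 mm proud of the tube's face, 24 mm from the column's axis; x points outward. It sits on the post and pokes through a 15 mm hole of the tube. Spring: 2 N at first, 4.5 N when flush. A finger on it and one on the opposite face squeeze it flush and hold the tube at once.
- cap_top (a point): Centre of the flat black cap, 35 mm square, on top of the outer tube: 34 mm above the button and 234 mm above the bench at the start. Moves with the tube.
- lens (a point): Centre of the magnifier's lens ring (136 mm diameter, 22 mm thick), carried by the outer tube on a curved arm: 225 mm from the column's axis along its y, level with the tube's first hole. Do not run into it.
- sleeve (a joint): Height of the outer tube (about 0.35 kg with arm and lens) above the start, m, up positive. 0: button centred in its first hole. The next hole is below it on that face, 36 to 48 mm on: tubes are drilled differently, so go by the click. Upward it takes 10 to 15 N to get the hole's edge over the flush button, then 6 to 10 N. Play in a hole: 1.5 mm each way (it rests at the low end), then solid.
- button (a joint): How far the button is pressed in, m: 0 fully out (locked in a hole), 0.007 flush with the tube's face, at most 0.010. Once the tube has slid 10 mm the button hides behind its wall, needs no more pressing, and springs out by itself at the next hole unless a finger covers that hole.
- dish: Bystander: petri dish, 94 mm diameter, 16 mm high, lying below the lens. Origin at the centre of its underside.
- tipbox: Bystander: pipette tip box, white and yellow, 85 x 120 x 73 mm. Origin at the centre of its underside.
- reagent: Bystander: amber bottle with a red cap, 58 mm diameter, 115 mm high. Origin at the centre of its underside.
- microrack: Bystander: blue rack of microtubes, 75 x 130 x 44 mm. Origin at the centre of its underside.

How it is judged:
By the outcome, as a careful person would: the job done as asked, in the order asked, and still so for the second after the job is handed in, with the robot touching nothing.
It also fails if it takes over 48 s, if anything falls off the work surface, if the arm or the gripper's body presses on something with over 40 N, if the wrist force passes 120 N, or if a joint passes its speed limit or range.

## Working session

There is one attempt and no reset: what is moved stays moved. The work goes in short steps, Python scripts to look and compute and a shell command to move; the robot and the scene stay as the last step left them, time stands still between calls to the robot, and variables do not carry over. Pictures are saved under pics/ and viewed, about 8 in all and at most 12, crops included, and the job is handed in when it is done.

```bash
mkdir -p pics; python3 - <<'E'
from workcell import monitor,cams
import cv2,numpy as np
print(monitor.get_obs())
for n in("side","top"):
    c=cams.camera(n); np.savez(n+"0.npz",**c)
    cv2.imwrite(f"pics/{n}0.png",c["img"][:,:,::-1])
    R=cv2.Rodrigues(c["rvec"])[0]; print(n,c["fx"],-R.T@np.ravel(c["tvec"]),R[2], (c["depth"]>0).mean())
E
```

```text
{'time': 0.0, 'q': array([7.59179524e+01, 5.00966046e+00, 1.00361726e+01, 9.51002231e+01,
       6.49835474e-04, 8.99990608e+01]), 'qd': array([-0.10291215, -0.03132318,  0.04419279, -0.11168655, -0.05814749,
        0.04427868]), 'joint_efforts': array([-5.74844016e-04, -5.20390248e+01,  4.64801788e+01,  1.65508571e-02,
       -1.26087725e-04, -2.62876756e-05]), 'ee_pos': array([0.13376856, 0.53327457, 0.24761227]), 'tcp_rot': array([-1.79926289e+02, -6.51043223e-04,  1.65918891e+02]), 'wrist_force': array([-0.24978268,  0.09030516, -0.81783938]), 'torque': array([-0.00698788,  0.03661887, -0.01340529]), 'opening': 0.08576101907067012}
side 438.33607765973164 [ 0.19349505 -0.46359641  0.58073618] [ 0.54286464  0.62734683 -0.55833139] 0.9959049479166666
top 587.219359185182 [0.47152869 0.00815536 1.17434923] [ 0.10223968 -0.01530538 -0.99464204] 0.9960611979166667
```

View pics/side0.png

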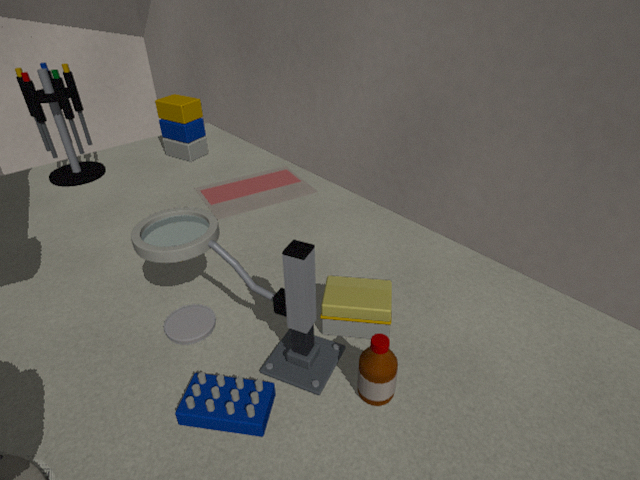

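View pics/top0.png

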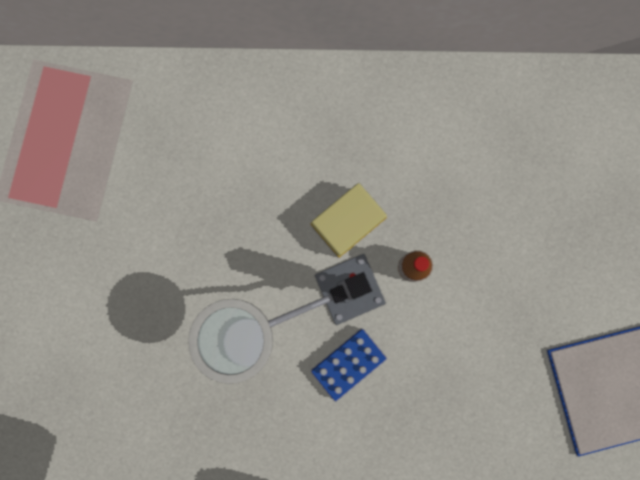

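```bash
cat > h.py <<'E'
import numpy as np,cv2
def ray(c,px,z):
    R=cv2.Rodrigues(c["rvec"])[0]; o=-R.T@np.ravel(c["tvec"])
    px=np.atleast_2d(px).astype(float)
    d=np.c_[(px[:,0]-c["cx"])/c["fx"],(px[:,1]-c["cy"])/c["fy"],np.ones(len(px))]@R
    return o+d*((z-o[2])/d[:,2])[:,None]
def proj(c,P):
    K=np.array([[c["fx"],0,c["cx"]],[0,c["fy"],c["cy"]],[0,0,1.]])
    return cv2.projectPoints(np.atleast_2d(P).astype(float),c["rvec"],c["tvec"],K,None)[0][:,0]
E
python3 - <<'E'
from h import *
for n,roi in(("top",(330,260,390,310)),("side",(275,235,325,262))):
    c=dict(np.load(n+"0.npz")); x0,y0,x1,y1=roi
    m=np.zeros((480,640),np.uint8); im=c["img"].astype(int)
    m[y0:y1,x0:x1]=(im.max(2)<38)[y0:y1,x0:x1]
    k=cv2.findContours(m,cv2.RETR_EXTERNAL,cv2.CHAIN_APPROX_NONE)[0]
    for q in k:
        if cv2.contourArea(q)<80: continue
        W=ray(c,q[:,0],0.234)[:,:2]
        print(n,q[:,0].mean(0),cv2.contourArea(q),cv2.minAreaRect((W*1000).astype(np.float32)))
        p=q[:,0]; print(" depth z", np.median(c["depth"][p[:,1].min()+6:p[:,1].max()-6,int(p[:,0].mean())]))
    if n=="top":
        r=(im[:,:,0]>90)&(im[:,:,1]<50); r[:, :330]=0; r[:,390:]=0; r[:250]=0
        ys,xs=np.nonzero(r); print("red",xs.mean(),ys.mean(),len(xs),ray(c,(xs.mean(),ys.mean()),.2))
        cv2.imwrite("pics/crop1.png",cv2.resize(np.ascontiguousarray(c["img"][255:325,310:400,::-1]),None,fx=8,fy=8,interpolation=0))
E
```

```text
top [338.2        293.28888889] 158.5 ((488.4677429199219, -27.814369201660156), (22.77014923095703, 21.452274322509766), 26.916536331176758)
 depth z 1.0296056
top [357.43939394 285.10606061] 327.0 ((501.8814392089844, -58.536895751953125), (30.755325317382812, 30.24144172668457), 22.74090576171875)
 depth z 0.9404356
red nan nan 0 [[nan nan nan]]
side [298.17391304 249.33333333] 343.5 ((497.13671875, -67.51986694335938), (36.608585357666016, 35.15373229980469), 22.4954891204834)
 depth z 0.6089482<stdin>:14: RuntimeWarning: Mean of empty slice.
  ret = ret.dtype.type(ret / rcount)
```

View pics/crop1.png

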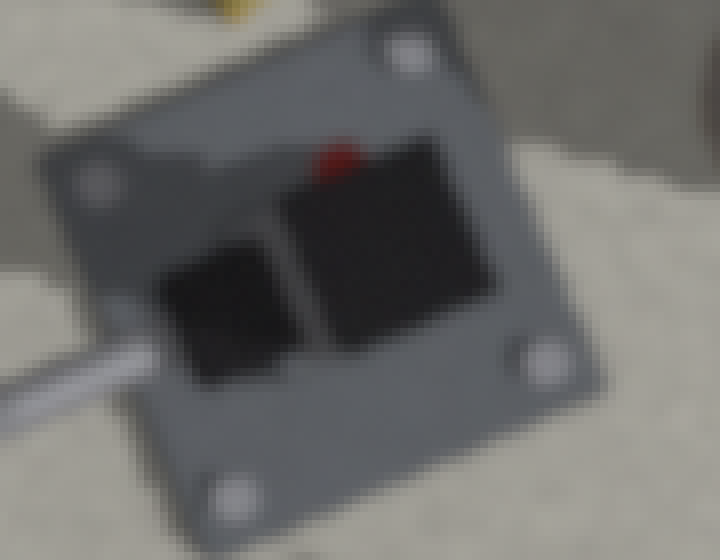

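```bash

python3 -m handwheel '[[-0.0209,-0.0202,-0.0113,0,0,0],[-0.0209,-0.0202,-0.0113,0,0,0],[-0.0209,-0.0202,-0.0113,0,0,0],[-0.0209,-0.0202,-0.0113,0,0,0],[-0.0209,-0.0202,-0.0113,0,0,0],[-0.0209,-0.0202,-0.0113,0,0,0],[-0.0209,-0.0202,-0.0113,0,0,0],[-0.0209,-0.0202,-0.0113,0,0,0]]' 1 30
python3 -m handwheel '[[-0.0209,-0.0202,0,0,0,0],[-0.0209,-0.0202,0,0,0,0],[-0.0209,-0.0202,0,0,0,0],[-0.0209,-0.0202,0,0,0,0],[-0.0209,-0.0202,0,0,0,0],[-0.0209,-0.0202,0,0,0,0],[-0.0209,-0.0202,0,0,0,0],[-0.0209,-0.0202,0,0,0,0]]'
python3 -m handwheel '[[-0.0209,-0.0202,0,0,0,0],[-0.0209,-0.0202,0,0,0,0],[-0.0209,-0.0202,0,0,0,0],[-0.0209,-0.0202,0,0,0,0],[-0.0209,-0.0202,0,0,0,0],[-0.0209,-0.0202,0,0,0,0],[-0.0209,-0.0202,0,0,0,0],[-0.0209,-0.0202,0,0,0,0]]'
python3 -m handwheel '[[0,0,0,0,0,6.67],[0,0,0,0,0,6.67],[0,0,0,0,0,6.67],[0,0,0,0,0,6.67],[0,0,0,0,0,6.67],[0,0,0,0,0,6.67],[0,0,0,0,0,6.67],[0,0,0,0,0,6.67]]'
python3 - <<'E'
from workcell import monitor,cams
import cv2,numpy as np
o=monitor.get_obs(); print(o["ee_pos"],o["tcp_rot"],o["q"],o["wrist_force"])
c=cams.camera("wrist"); np.savez("w1.npz",**c,pos=o["ee_pos"],rot=o["tcp_rot"])
print(c["fx"],c["cx"],c["cy"],c["tool_from_camera"])
cv2.imwrite("pics/w1.png",c["img"][:,:,::-1])
E
```

```text
time: 0.77
ee_pos: [0.257, 0.3347, 0.339]
tcp_rot: [-180.0, -0.0, 165.9]
wrist_force: [0.3, 0.2, 0.1]
opening: 0.0853
time: 1.43
ee_pos: [0.3799, 0.1372, 0.3385]
tcp_rot: [-180.0, -0.0, 165.9]
wrist_force: [-0.1, -0.1, 0.3]
opening: 0.0855
time: 2.1
ee_pos: [0.5029, -0.0603, 0.3383]
tcp_rot: [-180.0, -0.0, 165.9]
wrist_force: [-0.2, 0.7, 0.4]
opening: 0.0854
time: 2.77
ee_pos: [0.5023, -0.0588, 0.3383]
tcp_rot: [-180.0, -0.0, 112.2]
wrist_force: [0.1, 0.7, -0.5]
opening: 0.0856
[ 0.50233345 -0.05881377  0.3383027 ] [-1.79961034e+02 -2.23056420e-02  1.12225364e+02] [-6.67822001e+00  2.02837489e+00  1.72172883e+01  1.05233807e+02
  6.93295787e-04  6.10964084e+01] [ 0.07980894  0.72938325 -0.45027594]
371.64829954431775 322.09170562004965 239.8044460734095 [[ 1.20831879e-04 -9.65167538e-01 -2.61632586e-01  6.65746909e-02]
 [ 9.99999979e-01  1.59490464e-04 -1.26525303e-04 -1.39030711e-04]
 [ 1.63846018e-04 -2.61632565e-01  9.65167537e-01 -1.25039040e-01]
 [ 0.00000000e+00  0.00000000e+00  0.00000000e+00  1.00000000e+00]]
```

View pics/w1.png

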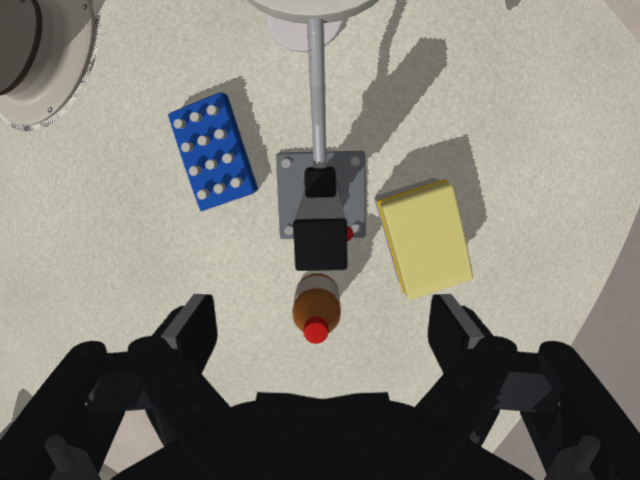

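```bash
cat >> h.py <<'E'
def wray(c,px,z):
    from scipy.spatial.transform import Rotation as Ro
    px=np.atleast_2d(px).astype(float); K=np.array([[c["fx"],0,c["cx"]],[0,c["fy"],c["cy"]],[0,0,1.]])
    u=cv2.fisheye.undistortPoints(px[:,None],K,np.zeros(4))[:,0]
    T=c["tool_from_camera"]; R=Ro.from_euler("xyz",c["rot"],degrees=True).as_matrix()
    o=R@T[:3,3]+c["pos"]; d=np.c_[u,np.ones(len(u))]@(R@T[:3,:3]).T
    return o+d*((z-o[2])/d[:,2])[:,None]
E
python3 - <<'E'
from h import *
c=dict(np.load("w1.npz")); im=c["img"].astype(int)
m=np.zeros((480,640),np.uint8); m[210:275,285:355]=(im.max(2)<42)[210:275,285:355]
k=max(cv2.findContours(m,cv2.RETR_EXTERNAL,cv2.CHAIN_APPROX_NONE)[0],key=cv2.contourArea)
print(cv2.boundingRect(k)); W=wray(c,k[:,0],.234)[:,:2]*1000
print(cv2.minAreaRect(W.astype(np.float32)))
d=c["depth"]; print(d[225:275:4,320].round(3))
r=(im[:,:,0]>100)&(im[:,:,1]<60); ys,xs=np.nonzero(r[215:255,335:365]); print(xs.mean()+335,ys.mean()+215,xs.max()+335,wray(c,[(xs.mean()+335,ys.mean()+215),(xs.max()+335,ys.mean()+215)],.2))
# foot flange edges yaw
c0=np.array([.502,-.0585]);
f=((im.max(2)-im.min(2))<25)&(im.mean(2)>60)&(im.mean(2)<110)
m[:]=0; m[145:242,270:372]=f[145:242,270:372]
k=cv2.findContours(m,cv2.RETR_EXTERNAL,cv2.CHAIN_APPROX_NONE)[0]; k=max(k,key=cv2.contourArea)
print(cv2.boundingRect(k),cv2.minAreaRect((wray(c,k[:,0],.008)[:,:2]*1000).astype(np.float32)))
E
```

```text
(293, 219, 54, 51)
((500.25933837890625, -58.17181396484375), (33.6239128112793, 33.693138122558594), 23.224376678466797)
[0.236 0.239 0.238 0.24  0.242 0.242 0.244 0.243 0.244 0.245 0.245 0.246
 0.484]
348.625 233.0 349 [[ 0.51990481 -0.05119199  0.2       ]
 [ 0.52015958 -0.05108753  0.2       ]]
(277, 145, 91, 97) ((501.4474792480469, -57.182525634765625), (110.14537048339844, 120.91063690185547), 22.774799346923828)
```

```bash

python3 -m handwheel '[[0.001,-0.0007,0.0125,0,0,-0.6],[0,0,0.0125,0,0,0],[0,0,0.0125,0,0,0],[0,0,0.0125,0,0,0],[0,0,0.0125,0,0,0],[0,0,0.0125,0,0,0],[0,0,0.0125,0,0,0],[0,0,0.0125,0,0,0]]'
python3 -m handwheel '[[0,0,0.0053,0,0,0],[0,0,0.0053,0,0,0],[0,0,0.0053,0,0,0],[0,0,0.0053,0,0,0],[0,0,0.0053,0,0,0],[0,0,0.0053,0,0,0],[0,0,0.0053,0,0,0],[0,0,0.0053,0,0,0]]'
python3 - <<'E'
from workcell import monitor,cams
import cv2,numpy as np
o=monitor.get_obs(); print(o["ee_pos"],o["tcp_rot"],o["wrist_force"])
c=cams.camera("wrist"); np.savez("w2.npz",**c,pos=o["ee_pos"],rot=o["tcp_rot"])
cv2.imwrite("pics/w2.png",c["img"][:,:,::-1])
E
```

```text
time: 3.48
ee_pos: [0.5012, -0.0581, 0.2378]
tcp_rot: [-180.0, -0.0, 113.3]
wrist_force: [-0.2, -0.2, -0.9]
opening: 0.0853
time: 4.15
ee_pos: [0.5014, -0.0582, 0.1959]
tcp_rot: [180.0, 0.0, 113.2]
wrist_force: [0.2, -0.4, 1.5]
opening: 0.0854
[ 0.50139944 -0.05818312  0.19585488] [1.79992973e+02 4.44903408e-03 1.13162911e+02] [ 0.16419968 -0.36277805  1.45815468]
```

View pics/w2.png

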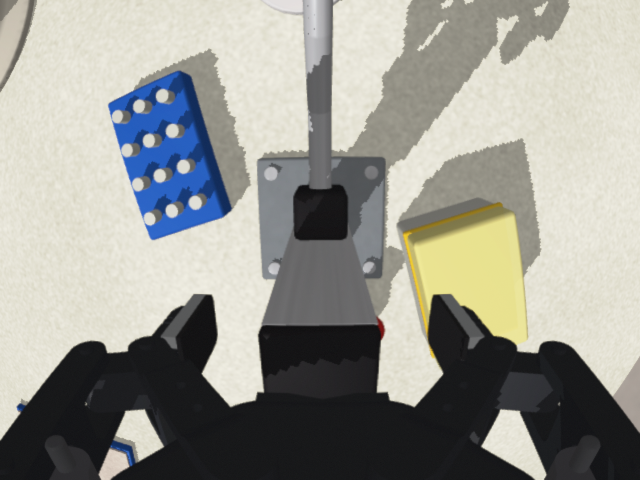

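```bash

python3 -m handwheel '[[0,0,0,0,0,0],[0,0,0,0,0,0],[0,0,0,0,0,0],[0,0,0,0,0,0],[0,0,0,0,0,0],[0,0,0,0,0,0],[0,0,0,0,0,0],[0,0,0,0,0,0]]' -1 45
python3 - <<'E'
from workcell import monitor,cams
import cv2,numpy as np
o=monitor.get_obs(); print(o["ee_pos"],o["tcp_rot"],o["wrist_force"],o["torque"],o["opening"])
c=cams.camera("wrist"); cv2.imwrite("pics/w3.png",c["img"][:,:,::-1])
E
```

```text
time: 4.87
ee_pos: [0.5008, -0.0585, 0.1964]
tcp_rot: [-179.9, 0.0, 113.2]
wrist_force: [-5.2, -4.1, 1.1]
opening: 0.0338
[ 0.50080043 -0.0585413   0.1964193 ] [-1.79930210e+02  2.33543509e-02  1.13167210e+02] [-5.20885687 -4.14816763  1.10955437] [-0.34800194  0.1695277   0.45737403] 0.03381549512396792
```

View pics/w3.png

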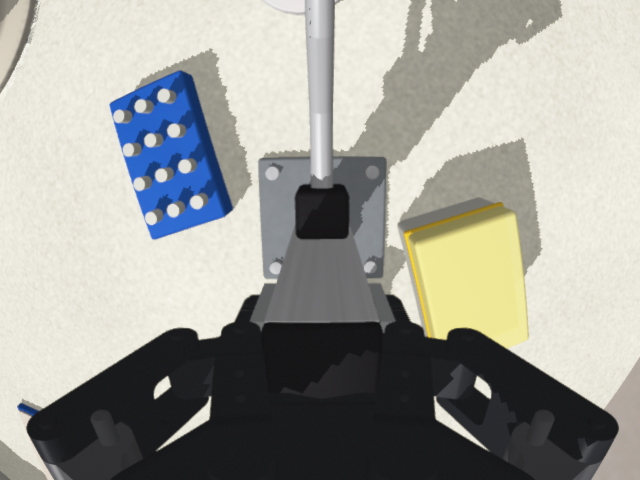

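```bash

python3 -m handwheel '[[0,-0.0006,0,0,0,-0.3],[0,0,-0.0005,0,0,0],[0,0,-0.0005,0,0,0],[0,0,-0.0005,0,0,0],[0,0,-0.0005,0,0,0],[0,0,-0.0005,0,0,0],[0,0,-0.0005,0,0,0],[0,0,-0.0005,0,0,0]]'
python3 - <<'E'
from workcell import monitor
o=monitor.get_obs(); print(o["ee_pos"],o["tcp_rot"],o["wrist_force"],o["torque"],o["opening"])
E
```

```text
time: 5.58
ee_pos: [0.5008, -0.0585, 0.1996]
tcp_rot: [-180.0, 0.0, 113.4]
wrist_force: [1.3, -3.4, -8.4]
opening: 0.0336
[ 0.50076306 -0.058543    0.1996112 ] [-1.79973225e+02  4.21824607e-03  1.13443071e+02] [ 1.30514325 -3.42082503 -8.43404771] [-0.58314252 -0.71067734 -0.4861896 ] 0.03358952206964015
```

```bash

python3 -m handwheel '[[0,0,-0.001,0,0,0.15],[0,0,-0.001,0,0,0],[0,0,-0.001,0,0,0],[0,0,-0.001,0,0,0],[0,0,-0.001,0,0,0],[0,0,-0.001,0,0,0],[0,0,-0.001,0,0,0],[0,0,-0.001,0,0,0]]'
python3 - <<'E'
from workcell import monitor,cams
import cv2,numpy as np
o=monitor.get_obs(); print(o["ee_pos"],o["tcp_rot"],o["wrist_force"],o["torque"],o["opening"])
c=cams.camera("side"); np.savez("s1.npz",**c)
c0=dict(np.load("side0.npz"))
a=c0["img"][235:340,270:340,::-1];b=c["img"][235:340,270:340,::-1]
cv2.imwrite("pics/s1.png",cv2.resize(np.hstack([a,b]),None,fx=5,fy=5))
E
```

```text
time: 6.25
ee_pos: [0.5008, -0.0585, 0.2077]
tcp_rot: [-180.0, 0.0, 113.3]
wrist_force: [0.5, -5.0, -8.8]
opening: 0.0332
[ 0.50076372 -0.05852349  0.20772358] [-1.79978100e+02  1.11156605e-02  1.13315465e+02] [ 0.53921468 -5.02453752 -8.80281234] [-0.78236574 -0.60688687 -0.05215459] 0.033193869395423584
```

View pics/s1.png

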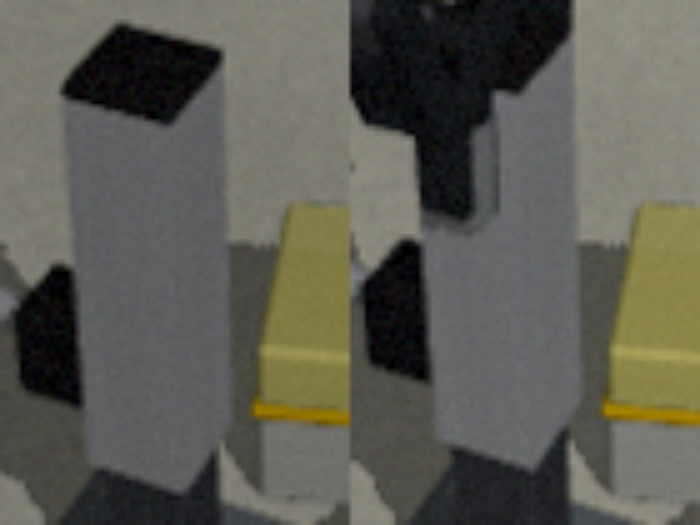

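```bash

python3 -m handwheel '[[0,0,-0.0025,0,0,0],[0,0,-0.0025,0,0,0],[0,0,-0.0025,0,0,0],[0,0,-0.0025,0,0,0],[0,0,-0.0025,0,0,0],[0,0,-0.0025,0,0,0],[0,0,-0.0025,0,0,0],[0,0,-0.0025,0,0,0]]'
python3 -m handwheel '[[0,0,-0.0002,0,0,0],[0,0,-0.0002,0,0,0],[0,0,-0.0002,0,0,0],[0,0,-0.0002,0,0,0],[0,0,-0.0002,0,0,0],[0,0,-0.0002,0,0,0],[0,0,-0.0002,0,0,0],[0,0,-0.0002,0,0,0]]'
python3 -m handwheel '[[0,0,-0.0001,0,0,0],[0,0,-0.0001,0,0,0],[0,0,-0.0001,0,0,0],[0,0,-0.0001,0,0,0],[0,0,-0.0001,0,0,0],[0,0,-0.0001,0,0,0],[0,0,-0.0001,0,0,0],[0,0,-0.0001,0,0,0]]'
```

```text
time: 6.97
ee_pos: [0.5008, -0.0585, 0.2279]
tcp_rot: [-180.0, 0.0, 113.3]
wrist_force: [0.7, -4.7, -10.1]
opening: 0.0337
time: 7.63
ee_pos: [0.5008, -0.0585, 0.2294]
tcp_rot: [-180.0, 0.0, 113.3]
wrist_force: [0.5, -4.8, -7.7]
opening: 0.0335
time: 8.3
ee_pos: [0.5008, -0.0585, 0.2301]
tcp_rot: [-180.0, 0.0, 113.3]
wrist_force: [0.6, -5.4, -9.4]
opening: 0.0337
```

```bash

python3 -m handwheel '[[0,0,-0.0001,0,0,0],[0,0,-0.0001,0,0,0],[0,0,-0.0001,0,0,0],[0,0,-0.0001,0,0,0],[0,0,-0.0001,0,0,0],[0,0,-0.0001,0,0,0],[0,0,-0.0001,0,0,0],[0,0,-0.0001,0,0,0]]'
python3 -m handwheel '[[0,0,-0.0001,0,0,0],[0,0,-0.0001,0,0,0],[0,0,-0.0001,0,0,0],[0,0,-0.0001,0,0,0],[0,0,-0.0001,0,0,0],[0,0,-0.0001,0,0,0],[0,0,-0.0001,0,0,0],[0,0,-0.0001,0,0,0]]'
```

```text
time: 8.97
ee_pos: [0.5008, -0.0585, 0.2309]
tcp_rot: [-180.0, 0.0, 113.3]
wrist_force: [1.5, -5.5, -9.4]
opening: 0.0336
time: 9.63
ee_pos: [0.5008, -0.0585, 0.2317]
tcp_rot: [-180.0, 0.0, 113.3]
wrist_force: [1.6, -5.5, -9.4]
opening: 0.0337
```

```bash

python3 -m handwheel '[[0,0,-0.0001,0,0,0],[0,0,-0.0001,0,0,0],[0,0,-0.0001,0,0,0],[0,0,-0.0001,0,0,0],[0,0,-0.0001,0,0,0],[0,0,-0.0001,0,0,0],[0,0,-0.0001,0,0,0],[0,0,-0.0001,0,0,0]]'
```

```text
time: 10.3
ee_pos: [0.5008, -0.0585, 0.2325]
tcp_rot: [-180.0, 0.0, 113.3]
wrist_force: [0.9, -5.7, -10.3]
opening: 0.0337
```

```bash

python3 -m handwheel '[[0,0,-0.0001,0,0,0],[0,0,-0.0001,0,0,0],[0,0,-0.0001,0,0,0],[0,0,-0.0001,0,0,0],[0,0,-0.0001,0,0,0],[0,0,-0.0001,0,0,0],[0,0,-0.0001,0,0,0],[0,0,-0.0001,0,0,0]]'
python3 -m handwheel '[[0,0,-0.0001,0,0,0],[0,0,-0.0001,0,0,0],[0,0,-0.0001,0,0,0],[0,0,-0.0001,0,0,0],[0,0,-0.0001,0,0,0],[0,0,-0.0001,0,0,0],[0,0,-0.0001,0,0,0],[0,0,-0.0001,0,0,0]]'
```

```text
time: 10.97
ee_pos: [0.5008, -0.0585, 0.2333]
tcp_rot: [-180.0, 0.0, 113.3]
wrist_force: [0.8, -5.7, -8.7]
opening: 0.0334
time: 11.63
ee_pos: [0.5007, -0.0585, 0.2341]
tcp_rot: [-180.0, 0.0, 113.3]
wrist_force: [1.1, -5.7, -8.6]
opening: 0.034
```

```bash

python3 -m handwheel '[[0,0,-0.0001,0,0,0],[0,0,-0.0001,0,0,0],[0,0,-0.0001,0,0,0],[0,0,-0.0001,0,0,0],[0,0,-0.0001,0,0,0],[0,0,-0.0001,0,0,0],[0,0,-0.0001,0,0,0],[0,0,-0.0001,0,0,0]]'
```

```text
time: 12.3
ee_pos: [0.5008, -0.0586, 0.2349]
tcp_rot: [-180.0, 0.0, 113.3]
wrist_force: [-0.0, -5.7, -8.8]
opening: 0.0335
```

```bash

python3 -m handwheel '[[0,0,-0.0001,0,0,0],[0,0,-0.0001,0,0,0],[0,0,-0.0001,0,0,0],[0,0,-0.0001,0,0,0],[0,0,-0.0001,0,0,0],[0,0,-0.0001,0,0,0],[0,0,-0.0001,0,0,0],[0,0,-0.0001,0,0,0]]'
```

```text
time: 12.97
ee_pos: [0.5008, -0.0585, 0.2357]
tcp_rot: [-180.0, 0.0, 113.3]
wrist_force: [1.0, -4.9, -9.4]
opening: 0.0334
```

```bash

python3 -m handwheel '[[0,0,-0.0001,0,0,0],[0,0,-0.0001,0,0,0],[0,0,-0.0001,0,0,0],[0,0,-0.0001,0,0,0],[0,0,-0.0001,0,0,0],[0,0,-0.0001,0,0,0],[0,0,-0.0001,0,0,0],[0,0,-0.0001,0,0,0]]'
```

```text
time: 13.63
ee_pos: [0.5008, -0.0585, 0.2365]
tcp_rot: [-180.0, 0.0, 113.3]
wrist_force: [0.7, -5.4, -9.0]
opening: 0.0336
```

```bash

python3 -m handwheel '[[0,0,-0.0001,0,0,0],[0,0,-0.0001,0,0,0],[0,0,-0.0001,0,0,0],[0,0,-0.0001,0,0,0],[0,0,-0.0001,0,0,0],[0,0,-0.0001,0,0,0],[0,0,-0.0001,0,0,0],[0,0,-0.0001,0,0,0]]'
```

```text
time: 14.3
ee_pos: [0.5008, -0.0586, 0.2374]
tcp_rot: [-180.0, 0.0, 113.3]
wrist_force: [0.1, -4.0, -7.9]
opening: 0.0333
```

```bash

python3 -m handwheel '[[0,0,-0.0001,0,0,0],[0,0,-0.0001,0,0,0],[0,0,-0.0001,0,0,0],[0,0,-0.0001,0,0,0],[0,0,-0.0001,0,0,0],[0,0,-0.0001,0,0,0],[0,0,-0.0001,0,0,0],[0,0,-0.0001,0,0,0]]'
```

```text
time: 14.97
ee_pos: [0.5008, -0.0585, 0.2384]
tcp_rot: [180.0, 0.0, 113.3]
wrist_force: [1.5, -4.9, -7.7]
opening: 0.0337
```

```bash

python3 -m handwheel '[[0,0,-0.0001,0,0,0],[0,0,-0.0001,0,0,0],[0,0,-0.0001,0,0,0],[0,0,-0.0001,0,0,0],[0,0,-0.0001,0,0,0],[0,0,-0.0001,0,0,0],[0,0,-0.0001,0,0,0],[0,0,-0.0001,0,0,0]]'; python3 - <<'E'
from workcell import cams
import numpy as np,cv2
c=cams.camera("side");np.savez("s2.npz",**c)
# vertical shift of tube's bottom/clamp between pictures
from h import *
C=np.array([.5015,-.058])
for f in("side0","s1","s2"):
    im=cv2.cvtColor(np.load(f+".npz")["img"],cv2.COLOR_RGB2GRAY).astype(float)
    out=[]
    for x in(296,300,304): # tube/dark post bottom edge
        g=np.diff(im[300:345,x]); i=g.argmin(); w=g[max(i-2,0):i+3]; out.append(300+max(i-2,0)+(w*np.arange(len(w))).sum()/w.sum())
    print(f,np.round(out,1))
c=dict(np.load("side0.npz")); print(proj(c,[[*C,.11],[*C,.15]]))
E
```

```text
time: 15.63
ee_pos: [0.5008, -0.0586, 0.2392]
tcp_rot: [180.0, 0.0, 113.3]
wrist_force: [1.1, -5.4, -5.0]
opening: 0.0334
side0 [329.6 331.  332.3]
s1 [324.7 326.4 327. ]
s2 [309.7 311.6 312.1]
[[299.53681393 310.63191756]
 [298.5124804  290.98401563]]
```

```bash

python3 -m handwheel '[[0,0,-0.0001,0,0,0],[0,0,-0.0001,0,0,0],[0,0,-0.0001,0,0,0],[0,0,-0.0001,0,0,0],[0,0,-0.0001,0,0,0],[0,0,-0.0001,0,0,0],[0,0,-0.0001,0,0,0],[0,0,-0.0001,0,0,0]]'
```

```text
time: 16.35
ee_pos: [0.5008, -0.0585, 0.2401]
tcp_rot: [180.0, 0.0, 113.3]
wrist_force: [-0.2, -4.8, -6.0]
opening: 0.0336
```

```bash

python3 -m handwheel '[[0,0,-0.0001,0,0,0],[0,0,-0.0001,0,0,0],[0,0,-0.0001,0,0,0],[0,0,-0.0001,0,0,0],[0,0,-0.0001,0,0,0],[0,0,-0.0001,0,0,0],[0,0,-0.0001,0,0,0],[0,0,-0.0001,0,0,0]]'
```

```text
time: 17.02
ee_pos: [0.5008, -0.0585, 0.2413]
tcp_rot: [180.0, 0.0, 113.3]
wrist_force: [-0.8, -5.0, -2.7]
opening: 0.0337
```

```bash

python3 -m handwheel '[[0,0,-0.0001,0,0,0],[0,0,-0.0001,0,0,0],[0,0,-0.0001,0,0,0],[0,0,-0.0001,0,0,0],[0,0,-0.0001,0,0,0],[0,0,-0.0001,0,0,0],[0,0,-0.0001,0,0,0],[0,0,-0.0001,0,0,0]]'
```

```text
time: 17.68
ee_pos: [0.5008, -0.0585, 0.2421]
tcp_rot: [180.0, 0.0, 113.3]
wrist_force: [0.3, -4.2, -3.0]
opening: 0.0334
```

```bash

python3 - <<'E'
from workcell import monitor
o=monitor.get_obs(); print(o["ee_pos"],o["wrist_force"])
E
```

```text
[ 0.50078168 -0.05852581  0.24210424] [ 0.30764869 -4.19723773 -3.01354689]
```

```bash

python3 -m handwheel '[[0,0,-0.0001,0,0,0],[0,0,-0.0001,0,0,0],[0,0,-0.0001,0,0,0],[0,0,-0.0001,0,0,0],[0,0,-0.0001,0,0,0],[0,0,-0.0001,0,0,0],[0,0,-0.0001,0,0,0],[0,0,-0.0001,0,0,0]]'
```

```text
time: 18.35
ee_pos: [0.5008, -0.0585, 0.243]
tcp_rot: [180.0, 0.0, 113.3]
wrist_force: [0.1, -4.6, -2.5]
opening: 0.0334
```

```bash

python3 -m handwheel '[[0,0,-0.0001,0,0,0],[0,0,-0.0001,0,0,0],[0,0,-0.0001,0,0,0],[0,0,-0.0001,0,0,0],[0,0,-0.0001,0,0,0],[0,0,-0.0001,0,0,0],[0,0,-0.0001,0,0,0],[0,0,-0.0001,0,0,0]]'
```

```text
time: 19.02
ee_pos: [0.5008, -0.0585, 0.2436]
tcp_rot: [180.0, 0.0, 113.3]
wrist_force: [0.4, -5.2, -3.7]
opening: 0.0336
```

```bash

python3 -m handwheel '[[0,0,-0.0001,0,0,0],[0,0,-0.0001,0,0,0],[0,0,-0.0001,0,0,0],[0,0,-0.0001,0,0,0],[0,0,-0.0001,0,0,0],[0,0,0,0,0,0],[0,0,0,0,0,0],[0,0,0,0,0,0]]'
```

```text
time: 19.68
ee_pos: [0.5008, -0.0585, 0.2439]
tcp_rot: [180.0, 0.0, 113.3]
wrist_force: [0.0, -5.3, -5.5]
opening: 0.0337
```

```bash

python3 -m handwheel '[[0,0,-0.0001,0,0,0],[0,0,-0.0001,0,0,0],[0,0,-0.0001,0,0,0],[0,0,-0.0001,0,0,0],[0,0,-0.0001,0,0,0],[0,0,0,0,0,0],[0,0,0,0,0,0],[0,0,0,0,0,0]]'
```

```text
time: 20.35
ee_pos: [0.5007, -0.0586, 0.2443]
tcp_rot: [180.0, 0.0, 113.3]
wrist_force: [0.5, -5.1, -5.0]
opening: 0.0336
```

```bash
python3 - <<'E'
from workcell import cams,monitor
from h import *
c=cams.camera("side");np.savez("s3.npz",**c)
for f in("s2","s3"):
    im=cv2.cvtColor(np.load(f+".npz")["img"],cv2.COLOR_RGB2GRAY).astype(float)
    out=[]
    for x in(296,300,304):
        g=np.diff(im[295:345,x]); i=g.argmin(); w=g[i-2:i+3]; out.append(295+i-2+(w*np.arange(5)).sum()/w.sum())
    print(f,np.round(out,1))
w=cams.camera("wrist"); t=cams.camera("top")
b=cv2.resize(np.ascontiguousarray(t["img"][255:325,310:400]),(514,400),interpolation=cv2.INTER_CUBIC)
a=cv2.resize(np.ascontiguousarray(w["img"][160:400,250:420]),(283,400))
cv2.imwrite("pics/w4.png",np.hstack([a,b])[:,:,::-1])
E
```

```text
s2 [309.7 311.6 312.1]
s3 [307.  308.7 309.7]
```

View pics/w4.png

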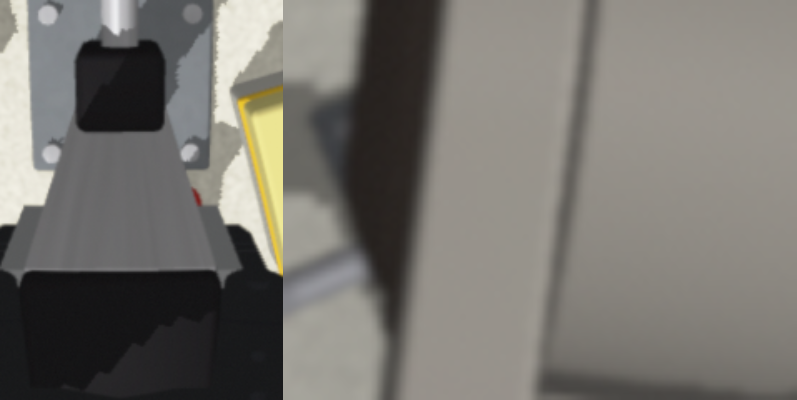

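```bash

python3 -m handwheel '[[0,0,-0.0001,0,0,0],[0,0,-0.0001,0,0,0],[0,0,-0.0001,0,0,0],[0,0,-0.0001,0,0,0],[0,0,-0.0001,0,0,0],[0,0,0,0,0,0],[0,0,0,0,0,0],[0,0,0,0,0,0]]'
```

```text
time: 21.17
ee_pos: [0.5007, -0.0585, 0.2448]
tcp_rot: [180.0, 0.0, 113.3]
wrist_force: [0.2, -4.4, -6.1]
opening: 0.0339
```

```bash

python3 -m handwheel '[[0,0,-0.0001,0,0,0],[0,0,-0.0001,0,0,0],[0,0,-0.0001,0,0,0],[0,0,-0.0001,0,0,0],[0,0,-0.0001,0,0,0],[0,0,0,0,0,0],[0,0,0,0,0,0],[0,0,0,0,0,0]]'
cat > t.py <<'E'
from workcell import cams,monitor
from h import *
import sys
o=monitor.get_obs(); print(o["ee_pos"],o["wrist_force"],o["torque"])
c=cams.camera("side");np.savez(sys.argv[1]+".npz",**c)
for f in("side0","s1","s2","s3",sys.argv[1]):
    im=cv2.cvtColor(np.load(f+".npz")["img"],cv2.COLOR_RGB2GRAY).astype(float)
    out=[]
    for x in range(292,309):
        s=im[295:340,x]; g=np.diff(s); i=g.argmin()
        hi=s[max(i-7,0):i-2].mean() if i>3 else s[0]; lo=s[i+3:i+6].mean()
        w=-g[max(i-3,0):i+4]; w=np.clip(w,0,None); out.append(295+max(i-3,0)+(w*np.arange(len(w))).sum()/w.sum())
    print(f,round(np.median(out),2),round(np.mean(out),2))
E
python3 t.py s4
```

```text
time: 21.83
ee_pos: [0.5007, -0.0585, 0.2453]
tcp_rot: [180.0, 0.0, 113.3]
wrist_force: [0.9, -5.2, -6.0]
opening: 0.0339
[ 0.5007431  -0.05854422  0.24530662] [ 0.87281656 -5.16347665 -5.99923567] [-0.8650961  -0.30317314  0.01374393]
side0 330.76 330.78
s1 325.89 326.02
s2 310.9 310.88
s3 308.48 308.37
s4 307.63 307.9
```

```bash

python3 -m handwheel '[[0,0,-0.0001,0,0,0],[0,0,-0.0001,0,0,0],[0,0,-0.0001,0,0,0],[0,0,-0.0001,0,0,0],[0,0,-0.0001,0,0,0],[0,0,-0.0001,0,0,0],[0,0,0,0,0,0],[0,0,0,0,0,0]]'
```

```text
time: 22.55
ee_pos: [0.5007, -0.0585, 0.2459]
tcp_rot: [180.0, 0.0, 113.3]
wrist_force: [-0.4, -5.9, -5.7]
opening: 0.0336
```

```bash

python3 -m handwheel '[[0,0,-0.0001,0,0,0],[0,0,-0.0001,0,0,0],[0,0,-0.0001,0,0,0],[0,0,-0.0001,0,0,0],[0,0,-0.0001,0,0,0],[0,0,-0.0001,0,0,0],[0,0,0,0,0,0],[0,0,0,0,0,0]]'
```

```text
time: 23.22
ee_pos: [0.5008, -0.0585, 0.2465]
tcp_rot: [180.0, 0.0, 113.3]
wrist_force: [0.7, -4.8, -5.5]
opening: 0.0337
```

```bash

python3 -m handwheel '[[0,0,-0.0001,0,0,0],[0,0,-0.0001,0,0,0],[0,0,-0.0001,0,0,0],[0,0,-0.0001,0,0,0],[0,0,-0.0001,0,0,0],[0,0,-0.0001,0,0,0],[0,0,0,0,0,0],[0,0,0,0,0,0]]'
```

```text
time: 23.88
ee_pos: [0.5008, -0.0585, 0.247]
tcp_rot: [180.0, 0.0, 113.3]
wrist_force: [0.7, -4.8, -6.7]
opening: 0.0336
```

```bash

python3 -m handwheel '[[0,0,-0.0001,0,0,0],[0,0,-0.0001,0,0,0],[0,0,-0.0001,0,0,0],[0,0,-0.0001,0,0,0],[0,0,-0.0001,0,0,0],[0,0,-0.0001,0,0,0],[0,0,0,0,0,0],[0,0,0,0,0,0]]'; python3 t.py s5
```

```text
time: 24.55
ee_pos: [0.5007, -0.0585, 0.2473]
tcp_rot: [-180.0, 0.0, 113.3]
wrist_force: [0.5, -4.4, -9.0]
opening: 0.0335
[ 0.50074636 -0.05854198  0.24730031] [ 0.52434245 -4.35429766 -9.0009625 ] [-0.92120236 -0.60265116  0.01301998]
side0 330.76 330.78
s1 325.89 326.02
s2 310.9 310.88
s3 308.48 308.37
s5 306.95 306.86
```

```bash

python3 -m handwheel '[[0,0,-0.0001,0,0,0],[0,0,-0.0001,0,0,0],[0,0,-0.0001,0,0,0],[0,0,-0.0001,0,0,0],[0,0,0,0,0,0],[0,0,0,0,0,0],[0,0,0,0,0,0],[0,0,0,0,0,0]]'
```

```text
time: 25.27
ee_pos: [0.5007, -0.0585, 0.2475]
tcp_rot: [-180.0, 0.0, 113.3]
wrist_force: [0.9, -5.4, -10.0]
opening: 0.0334
```

```bash

python3 -m handwheel '[[0,0,-0.0001,0,0,0],[0,0,-0.0001,0,0,0],[0,0,-0.0001,0,0,0],[0,0,-0.0001,0,0,0],[0,0,0,0,0,0],[0,0,0,0,0,0],[0,0,0,0,0,0],[0,0,0,0,0,0]]'
```

```text
time: 25.93
ee_pos: [0.5008, -0.0586, 0.2476]
tcp_rot: [-180.0, -0.0, 113.3]
wrist_force: [1.4, -5.4, -12.1]
opening: 0.0333
```

```bash

python3 -m handwheel '[[0,0,-0.0001,0,0,0],[0,0,-0.0001,0,0,0],[0,0,-0.0001,0,0,0],[0,0,-0.0001,0,0,0],[0,0,-0.0001,0,0,0],[0,0,-0.0001,0,0,0],[0,0,0,0,0,0],[0,0,0,0,0,0]]'
```

```text
time: 26.6
ee_pos: [0.5007, -0.0585, 0.2478]
tcp_rot: [-179.9, -0.0, 113.3]
wrist_force: [0.9, -5.1, -15.5]
opening: 0.0333
```

```bash

python3 -m handwheel '[[0,0,-0.0001,0,0,0],[0,0,-0.0001,0,0,0],[0,0,0,0,0,0],[0,0,0,0,0,0],[0,0,0,0,0,0],[0,0,0,0,0,0],[0,0,0,0,0,0],[0,0,0,0,0,0]]'
python3 t.py s6
```

```text
time: 27.27
ee_pos: [0.5007, -0.0585, 0.2479]
tcp_rot: [-179.9, -0.0, 113.3]
wrist_force: [1.4, -5.1, -16.5]
opening: 0.0336
[ 0.50074119 -0.05853181  0.24788221] [  1.43551637  -5.05677919 -16.52915949] [-0.92845098 -1.14763371 -0.04354235]
side0 330.76 330.78
s1 325.89 326.02
s2 310.9 310.88
s3 308.48 308.37
s6 306.72 306.57
```

```bash

python3 -m handwheel '[[0,0,0.0004,0,0,0],[0,0,0.0004,0,0,0],[0,0,0.0004,0,0,0],[0,0,0.0004,0,0,0],[0,0,0.0004,0,0,0],[0,0,0.0004,0,0,0],[0,0,0.0004,0,0,0],[0,0,0.0002,0,0,0]]'
```

```text
time: 27.98
ee_pos: [0.5008, -0.0585, 0.2467]
tcp_rot: [180.0, 0.0, 113.3]
wrist_force: [-0.3, -5.0, -2.1]
opening: 0.0337
```

```bash

python3 -m handwheel '[[0,0,0.0002,0,0,0],[0,0,0.0002,0,0,0],[0,0,0.0002,0,0,0],[0,0,0.0002,0,0,0],[0,0,0.0002,0,0,0],[0,0,0.0002,0,0,0],[0,0,0.0002,0,0,0],[0,0,0,0,0,0]]'
```

```text
time: 28.65
ee_pos: [0.5008, -0.0585, 0.2454]
tcp_rot: [180.0, 0.0, 113.3]
wrist_force: [-1.0, -4.7, -2.7]
opening: 0.0338
```

```bash

python3 -m handwheel '[[0,0,0.0001,0,0,0],[0,0,0.0001,0,0,0],[0,0,0.0001,0,0,0],[0,0,0.0001,0,0,0],[0,0,0.0001,0,0,0],[0,0,0.0001,0,0,0],[0,0,0.0001,0,0,0],[0,0,0,0,0,0]]'
```

```text
time: 29.32
ee_pos: [0.5008, -0.0585, 0.2447]
tcp_rot: [180.0, 0.0, 113.3]
wrist_force: [-0.8, -4.7, -2.0]
opening: 0.0337
```

```bash

python3 -m handwheel '[[0,0,0.0001,0,0,0],[0,0,0.0001,0,0,0],[0,0,0.0001,0,0,0],[0,0,0.0001,0,0,0],[0,0,0.0001,0,0,0],[0,0,0.0001,0,0,0],[0,0,0.0001,0,0,0],[0,0,0.0001,0,0,0]]'
```

```text
time: 29.98
ee_pos: [0.5008, -0.0585, 0.2439]
tcp_rot: [180.0, 0.1, 113.3]
wrist_force: [-1.0, -5.8, -2.5]
opening: 0.0333
```

```bash

python3 -m handwheel '[[0,0,0.0001,0,0,0],[0,0,0.0001,0,0,0],[0,0,0.0001,0,0,0],[0,0,0.0001,0,0,0],[0,0,0.0001,0,0,0],[0,0,0.0001,0,0,0],[0,0,0.0001,0,0,0],[0,0,0.0001,0,0,0]]'
```

```text
time: 30.65
ee_pos: [0.5008, -0.0586, 0.2435]
tcp_rot: [179.9, 0.1, 113.3]
wrist_force: [-1.6, -4.8, 0.4]
opening: 0.0336
```

```bash

python3 -m handwheel '[[0,0,0,0,0,0],[0,0,0,0,0,0],[0,0,0,0,0,0],[0,0,0,0,0,0],[0,0,0,0,0,0],[0,0,0,0,0,0],[0,0,0,0,0,0],[0,0,0,0,0,0]]' 1
python3 -m handwheel '[[0,0,-0.005,0,0,0],[0,0,-0.01,0,0,0],[0,0,-0.015,0,0,0],[0,0,-0.015,0,0,0],[0,0,-0.015,0,0,0],[0,0,-0.015,0,0,0],[0,0,-0.015,0,0,0],[0,0,-0.01,0,0,0]]'
python3 t.py s7
python3 - <<'E'
from workcell import cams
import cv2,numpy as np
s=np.load("s7.npz")["img"]; w=cams.camera("wrist")["img"]
cv2.imwrite("pics/f.png",np.hstack([cv2.resize(s,(400,300)),cv2.resize(np.ascontiguousarray(w[120:360,160:480]),(400,300))])[:,:,::-1])
E
```

```text
time: 31.32
ee_pos: [0.5008, -0.0584, 0.2423]
tcp_rot: [-180.0, -0.0, 113.3]
wrist_force: [0.1, -0.5, 0.3]
opening: 0.0852
time: 31.98
ee_pos: [0.5008, -0.0584, 0.3448]
tcp_rot: [179.9, 0.1, 113.3]
wrist_force: [-0.4, 0.2, -0.2]
opening: 0.0854
[ 0.50083434 -0.05840872  0.34476988] [-0.38225494  0.24306628 -0.16017807] [-0.00370275 -0.00503997 -0.00788784]
side0 330.76 330.78
s1 325.89 326.02
s2 310.9 310.88
s3 308.48 308.37
s7 308.78 308.72
```

View pics/f.png

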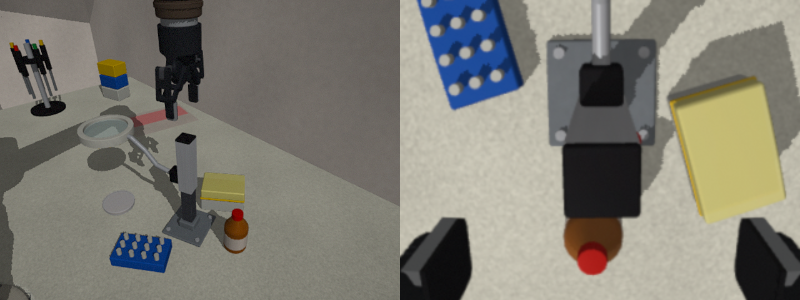

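```bash
python3 -c "
from workcell import order
print(order.job_done())"
```

```text
the job is handed in; nothing more can be done
None
```

The magnifier is raised by one hole and locked. I gripped the button face and the face opposite with 45 N, which pressed the button flush. I then slid the tube up slowly until the button came out in the next hole. The job was handed in at about 32 s of the 48 s, with the gripper about 100 mm clear above.

- **Lock:** A steady upward tug reached 15.5–16.5 N for about 1.3 s, and the tube moved only a few tenths of a millimetre. I then lowered it about 3.5 mm until it came to rest on the button's other side. The second check was contact only, not a 15 N push.
- **Button:** Pictures during the slide and after release show the red button sticking out below the grip.
- **After release:** The tube stayed at about 46 mm in the side view (roughly 1 mm accuracy), and the wrist force was back near zero. The tip box, reagent bottle, microtube rack and dish look unmoved in the pictures.
- **What disagreed:**
  - I took the first drop in pull, from about 9 N to 3–5 N, for the finished click. The tube slid about 6–8 mm further before it stopped solid, so I went by that stop instead.
  - The tube rose about 1 mm less than the gripper in the first 11 mm, and I saw no clear slip after that.
  - A side load of about 5 N stayed on the column while it was gripped.

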